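Release the ratchet clamp that holds the finished heel

TASK

The glue on the black rubber heel has set: open the ratchet clamp that holds it. First flip that clamp's pawl lever right over to its other side, so that it stays there clear of the teeth, and only then slide the moving jaw all the way back by its post; leave the heel lying on the clamp. Do not disturb the other clamp, whose grey rubber plug is still setting, and do not try to force either jaw against its pawl.

Things in the scene. Friction and masses are not known exactly. Their poses are not given: they have to be found in the camera images.
- heel_clamp: the ratchet clamp to open, one of two alike: the one holding the black heel. Grey plate 72 x 325 x 12 mm fixed to the table. Origin at table height on its long centre line; y axis along the clamp to the fixed jaw (inner face y +135, top z 42 mm), plate y -175 to +150. Opening direction -y. Pawl axle at y -34, z 46 mm between cheeks (x within 22, y -47 to -21, top z 58 mm). Nothing above 100 mm
- heel_jaw (a joint): its moving jaw, m: 0 = 52 mm from the fixed jaw, grows as it opens (to -y), 0.070 = fully back at its stop; starts near 0.017, 2 mm off the heel. Slides with 2 N friction, stays where left. Plate 64 mm wide, 14 thick, top z 41 mm; from it a toothed bar (20 mm wide, tooth tops z 31 mm) runs under the pawl to the post. With the pawl down it opens only 2 to 4 mm
- heel_post (a point): middle of the wooden grip on the upright pull post at the rear end of that jaw's bar: grip 24 mm in diameter, z 50 to 74 mm, this point at z 62 mm; below it a 14 mm steel stem down to z 26 mm. Travels with the jaw; at y -90 mm of the clamp when the jaw reads 0. Axes as the clamp's. Pinch it across (along x) or push it from the pawl's side
- heel_pawl (a joint): its pawl, rad: 0 = down in the teeth, lever leaning 25 degrees from upright to the jaws (+y); 1.10 = flipped, lever leaning 38 degrees to the post (-y). Turns freely (about 0.02 N m) on a level axle along the clamp's x; its weighted lever falls to whichever side it leans, to 0 or on to 1.10 (dead centre near 0.4), and stays there by weight
- heel_knob (a point): centre of the round cross-bar on top of that pawl's lever: dark steel, 16 mm in diameter, 24 mm long along the clamp's x, 50 mm from the axle; at the start z 91 mm and y -13 mm of the clamp. Push it to -y (towards the post). Its axes turn with the pawl
- heel: the black rubber heel lift in the clamp, 56 x 67 x 10 mm, lying on the base plate between the jaws, loose; origin under its centre, starts at about y +101, z 12 mm of the clamp
- plug_jaw (a joint): moving jaw of the other, identical clamp, m, same meaning; starts near 0.006; leave alone
- plug_pawl (a joint): pawl of the other clamp, rad, same meaning; starts at 0; leave alone
- plug: grey rubber plug 24 x 56 x 24 mm lying in the other clamp; origin under its centre; leave alone
- patcher: bystander: black hand-cranked sewing machine, fixed at the left of the table, about 270 x 250 mm and 365 mm tall; origin under its middle. Pass over or round it (it stands between the arm's start and the clamps)
Mind the look-alikes: they are no part of the job. What is shaped like the heel but orange or red is not meant.

How it is judged:
On the way, in this order (a step that is already met when the one before it is completed fails the run):
1. the pawl lever of the clamp with the heel is flipped over and stays there, its jaw not yet drawn back (value of joint heel_pawl above 0.85 rad and value of joint heel_jaw below 0.028 m), for 0.2 s.
2. with the pawl still flipped, the jaw is slid all the way back (value of joint heel_pawl above 0.85 rad and value of joint heel_jaw above 0.058 m), for 0.2 s.
At the end, for the whole second after the job is handed in: the heel clamp's pawl is flipped over (above 0.85 of 1.10 rad), its jaw is back within 12 mm of its stop and at rest, the heel still lies flat on the clamp within 20 mm of its place; the other clamp's pawl is down (under 0.2 rad), its jaw under 0.015 m and its plug within 15 mm of where it was (all of step 2 and velocity of joint heel_jaw between -0.01 and 0.01 m/s and y of heel in the frame of heel_clamp between 0.081 and 0.121 m and x of heel in the frame of heel_clamp between -0.02 and 0.02 m and z of heel in the frame of heel_clamp below 0.018 m and angle between heel's own z axis and vertical below 0.15 rad and linear speed of heel below 0.02 m/s and value of joint plug_pawl below 0.2 rad and value of joint plug_jaw below 0.015 m and distance of plug from where it was at the start of the episode below 0.015 m); the robot touches nothing.
It fails at once if the other clamp's pawl is lifted out of its teeth (value of joint plug_pawl above 0.4 rad).
It fails at once if the jaw of the heel clamp is forced back against its lowered pawl (value of joint heel_pawl below 0.2 rad and value of joint heel_jaw above 0.026 m).
It fails at once if the other clamp's plug is knocked out of its place (distance of plug from where it was at the start of the episode above 0.03 m).
It fails at once if the other clamp's jaw is forced back (value of joint plug_jaw above 0.016 m).
It also fails if it takes over 45 s, if anything falls off the work surface, if the arm or the gripper's body presses on something with over 40 N, if the wrist force passes 120 N, or if a joint passes its speed limit or range.

ROBOT

A 6-joint arm with a two-finger parallel gripper is mounted at the origin on a cart in front of the work surface, level with it; the furniture and walls round the work are solid. World frame = base frame: x ahead of the robot, y to its left, z up, the work surface at z = 0. Lengths are in m, angles in rad, forces in N, time in s.
With the tool pointing down it reaches from about 0.35 to 0.775 m from the base axis. Payload 5.5 kg.
Tool frame: the origin (TCP) lies at the very end of the fingers, on their centre line; the grasp point (between the pads) lies 19 mm behind it (ctrl.grip_point_offset is the distance from the TCP to the grasp point, in m); z points along the fingers, y is the line along which they close (so a half turn about z gives the same grasp; the last joint's range is limited). The gripper opens to 85 mm and grips with 20 to 120 N. Pads are 22 mm wide; open, the fingers measure 114 mm over their backs; the gripper's body (76 mm by 85 mm) begins 54 mm behind the grasp point. The pads swing forward as they close: fully open they stand 13 mm farther back than shut.
Start: joints at [1.1, 0.313, 0.046, 1.304, 0, 1.431], TCP at [0.187, 0.544, 0.231] pointing down, gripper open.
Joint ranges: [-2.76, 2.76], [-0.86, 1.69], [-1.03, 1.26], [-2.2, 2.34], [-1.47, 1.5], [-3.14, 3.14]. Speed limits (rad/s): [2.57, 2.57, 3.14, 3.14, 3.14, 3.14].

INTERFACE

Orientations are given as a 3x3 rotation matrix whose columns are the frame's x, y, z axes.
In Python, from bench import ctrl gives the robot as it stands.
- The arm moves only by the shell command python3 -m jog 'ROWS' [FORCE]. ROWS is JSON, a list of rows, each a list of 3 entries, a list of its own where there are three numbers: the finger opening in m, from 0 to 0.0854, then the shift along the tool's x, y, z in m, then the turn about the tool's z in degrees. A call has 1 to 10 rows; each row is the pose to reach, as a shift and turn from the pose commanded when the call began, along the tool's axes at that moment; what a row does not reach only later rows make up. A row lasts 1/8 s, in which the tool goes at most 62.5 mm and 10.7 degrees, less where a joint would pass 70% of its speed; a pose out of reach is approached as far as the arm can. A call with a gripper value outside its range is refused whole. The fingers move at their own pace and stop on an object; FORCE is the grip in N (left out, the last holds). Time passes only in rows, so rows that repeat a pose let the fingers close. It gives the time, the measured TCP pose, the force, the opening and the grip force at its end, in the units of the state.
- ctrl.read_state(): the state, without advancing time (a new reading comes with each control period).
- ctrl.read_camera(name): name is "scene" or "top" or "wrist"; returns a dict with "pixels" (400x640x3 uint8, red, green, blue), "fx", "fy", "cx", "cy" (pixels), "rvec" (rotation vector, rad) and "tvec" (3), from world to camera coordinates, as OpenCV has them. Camera axes: x right, y down, z forward; pixel columns grow to the right and rows downward; lengths in m; the calibration is good to about 2 mm. A picture is of the moment at which its call begins. There is no depth.
- ctrl.job_done(): hands the job in; it is judged then, once.
The state is a dict: "time_s": time; "joint_pos": joint angles; "joint_velocities": joint speeds; "joint_torque": joint torques, N m; "tcp_pos": TCP position; "tool_rot": TCP orientation; "wrist_force": force on the tool from outside, world axes, zero at the start; "wrist_torque": the same for the moment, N m; "width": finger opening in m; "grasp_force": force on a finger pad.
Only numpy, scipy, OpenCV 4.12 (cv2) and the standard library are available. Lean on these libraries where they do the work, as an engineer would, in place of code of your own. Each camera call takes 0.05 s, during which the arm holds its last target. There are 200 camera calls.

## Working session

There is one attempt and no reset: what is moved stays moved. The work goes in short steps, Python scripts to look and compute and a shell command to move; the robot and the scene stay as the last step left them, time stands still between calls to the robot, and variables do not carry over. Pictures are saved under pics/ and viewed, at most 10 in all, crops included, and the job is handed in when it is done.

```bash
mkdir -p pics
cat > h.py <<'E'
import numpy as np,cv2
from bench import ctrl
def snap(n,f,crop=None,s=1):
    c=ctrl.read_camera(n);im=c["pixels"][:,:,::-1]
    if crop: x0,y0,x1,y1=crop;im=im[y0:y1,x0:x1]
    cv2.imwrite("pics/"+f,cv2.resize(np.ascontiguousarray(im),None,fx=s,fy=s,interpolation=cv2.INTER_CUBIC));return c
def ray(c,u,v,z):
    R=cv2.Rodrigues(np.array(c["rvec"],float))[0];t=np.array(c["tvec"],float).ravel()
    o=-R.T@t;d=R.T@np.array([(u-c["cx"])/c["fx"],(v-c["cy"])/c["fy"],1])
    return o+d*(z-o[2])/d[2]
E
python3 - <<'E'
from h import *
for n in("top","scene"):
    c=snap(n,n+"1.png",s=1.25);R=cv2.Rodrigues(np.array(c["rvec"],float))[0];print(n,-R.T@np.array(c["tvec"]).ravel(),R[2])
s=ctrl.read_state();print(s["tool_rot"],s["time_s"])
E
```

```text
top [0.22930252 0.01640029 1.07606579] [ 0.19696104 -0.01485062 -0.98029884]
scene [0.83671075 0.23367482 0.81191966] [-0.45091563 -0.27234169 -0.850003  ]
[[-9.45795874e-01  3.24760887e-01 -7.28201995e-04]
 [ 3.24761636e-01  9.45794742e-01 -1.47839673e-03]
 [ 2.08604186e-04 -1.63475360e-03 -9.99998642e-01]] 0.1
```

View pics/top1.png

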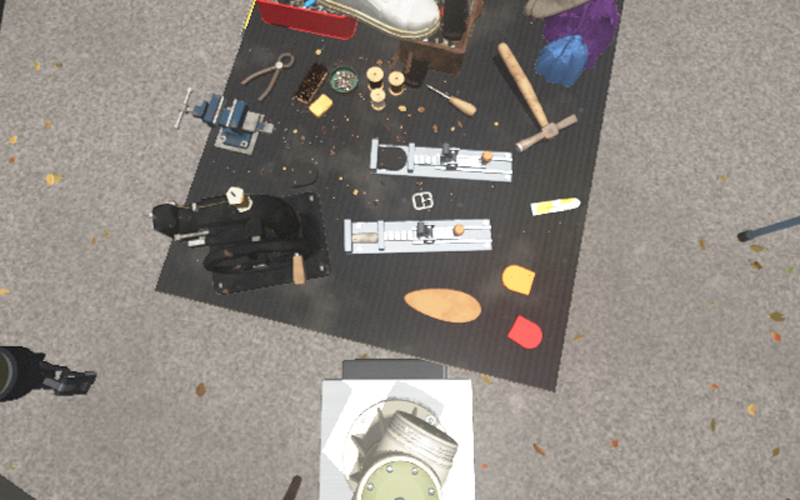

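View pics/scene1.png

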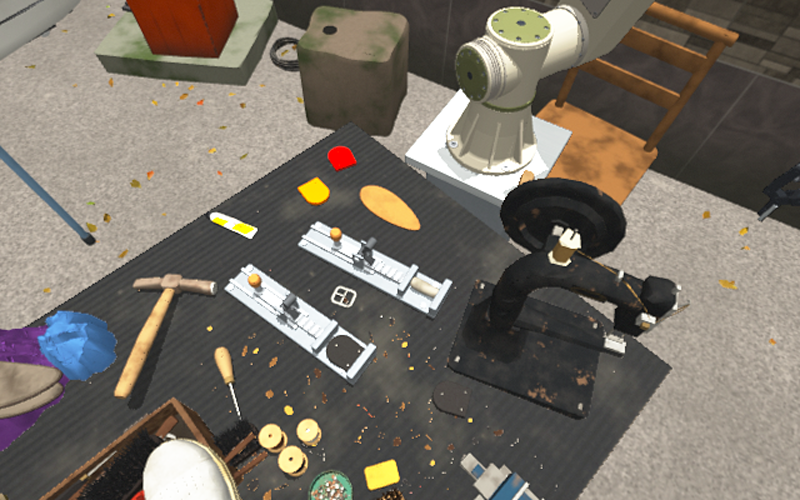

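The far clamp, at (370–513, 138–182) in the top view, holds the black heel. The near one holds the plug. I'll enlarge the far one.

Run:
```python
from h import *
c=snap("top","t2.png",(290,100,420,155),6);c=snap("scene","s2.png",(175,205,305,310),5.7)
```

```text
(no output)
```

View pics/t2.png

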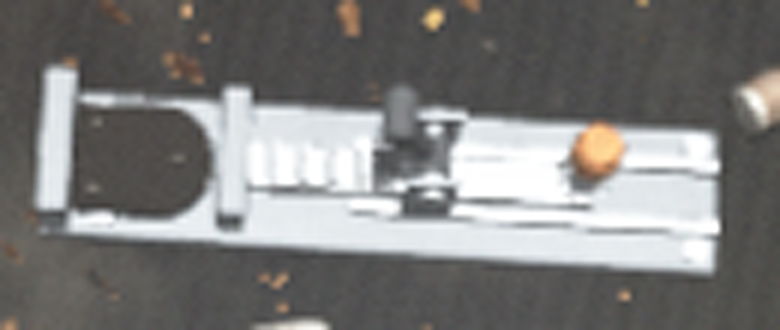

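View pics/s2.png

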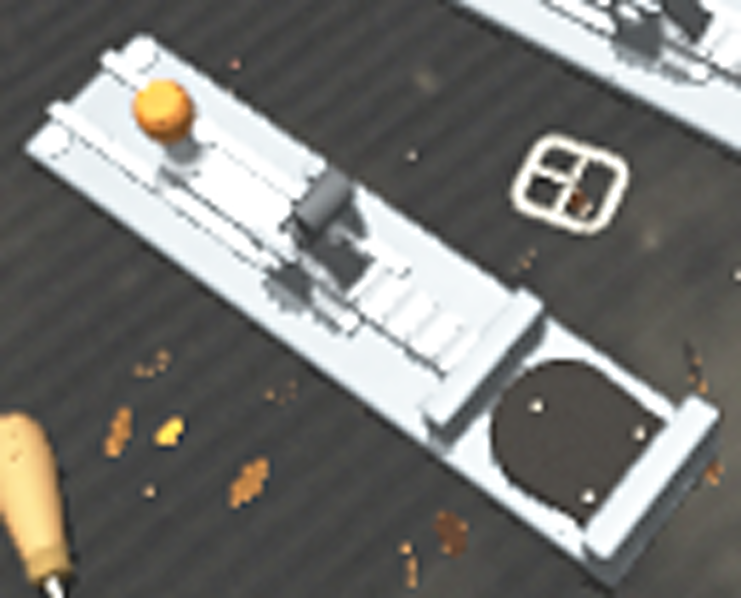

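The scene crop shows the grip at about (163,110), the knob bar at (322,205), and the rear plate corners at (140,35) and (28,148). In the top crop the grip is at (598,150), the knob at (401,112), and the rear corners at (718,130) and (713,272).

Run:
```python
from h import *
t=ctrl.read_camera("top");s=ctrl.read_camera("scene")
T=lambda u,v,z:ray(t,290+u/6-.4,100+v/6-.4,z)
S=lambda u,v,z:ray(s,175+u/5.7-.4,205+v/5.7-.4,z)
n=lambda a:a.round(4)
print("post",n(T(598,150,.062)),n(S(163,110,.062)))
print("knob",n(T(401,112,.091)),n(S(322,205,.091)))
print("rearfar",n(T(718,130,.012)),n(S(28,148,.012)))
print("rearnear",n(T(713,272,.012)),n(S(140,35,.012)))
print("fixed top inner edge",n(T(78,68,.042)),n(T(70,212,.042)),"S outer corners",n(S(718,410,.042)),n(S(608,562,.042)))
```

```text
post [ 0.6296 -0.1979  0.062 ] [ 0.6273 -0.1976  0.062 ]
knob [ 0.6356 -0.1041  0.091 ] [ 0.6344 -0.1018  0.091 ]
rearfar [ 0.6599 -0.2671  0.012 ] [ 0.6587 -0.263   0.012 ]
rearnear [ 0.588  -0.2613  0.012 ] [ 0.5899 -0.2604  0.012 ]
fixed top inner edge [0.6769 0.0417 0.042 ] [0.6056 0.0449 0.042 ] S outer corners [0.6075 0.0609 0.042 ] [0.679  0.0587 0.042 ]
```

```bash
cat >> h.py <<'E'
Y=np.array([.0556,.9985,0]);X=np.array([.9985,-.0556,0]);PST=np.array([.6285,-.1978,0])
def cl(y,z,x=0): return PST+Y*(y+.107)+X*x+np.array([0,0,z])   # clamp -> world
def tool(*ps):
    s=ctrl.read_state();R=np.array(s["tool_rot"])
    for p in ps: print(np.round(p,3),"shift",np.round(R.T@(p-np.array(s["tcp_pos"])),4))
    h=np.degrees(np.arctan2(R[1,1],R[0,1]));print("turn to clampx",h-np.degrees(np.arctan2(X[1],X[0])))
E
python3 - <<'E'
from h import *
t=ctrl.read_camera("top")
for u,v,z in((215,293,.02),(328,275,.02),(312,195,.02),(330,195,.02),(298,260,.25),(155,215,.2)):print(ray(t,u/1.25,v/1.25,z).round(3))
tool(np.array([.187,.544,.42]),np.array([.30,.28,.43]),np.array([.42,.0,.43]),cl(.025,.25),cl(.025,.08))
E
```

```text
[0.33  0.391 0.02 ]
[0.37  0.149 0.02 ]
[0.551 0.19  0.02 ]
[0.551 0.15  0.02 ]
[0.365 0.172 0.25 ]
[0.456 0.447 0.2  ]
[0.187 0.544 0.42 ] shift [-0.0002  0.0002 -0.1889]
[0.3  0.28 0.43] shift [-0.1928 -0.2127 -0.1988]
[0.42 0.   0.43] shift [-0.3972 -0.4386 -0.1988]
[ 0.636 -0.066  0.25 ] shift [-0.6228 -0.4308 -0.0188]
[ 0.636 -0.066  0.08 ] shift [-0.6228 -0.4308  0.1512]
turn to clampx 74.23350701879966
```

```bash
python3 -m jog '[[0,[0,0,-0.06],0],[0,[0,0,-0.12],0],[0,[0,0,-0.18],0],[0,[0,0,-0.22],0],[0,[0,0,-0.22],0],[0,[0,0,-0.22],0]]' 20; python3 -c "
from h import *
tool(np.array([.28,.28,.45]),np.array([.42,.0,.45]),cl(.025,.25))"
```

```text
time_s: 1.1
tcp_pos: [0.1869, 0.5441, 0.4505]
tool_rot: [[-0.946, 0.325, -0.0], [0.325, 0.946, -0.0], [0.0, -0.001, -1.0]]
wrist_force: [-0.6, -0.1, -0.2]
width: 0.0002
grasp_force: 0.0
[0.28 0.28 0.45] shift [-0.1738 -0.2195  0.0006]
[0.42 0.   0.45] shift [-0.3972 -0.4388  0.0007]
[ 0.636 -0.066  0.25 ] shift [-0.6228 -0.431   0.2007]
turn to clampx 74.23424803925742
```

```bash
python3 -m jog '[[0,[-0.035,-0.045,-0.22],5],[0,[-0.07,-0.09,-0.22],10],[0,[-0.105,-0.135,-0.22],15],[0,[-0.14,-0.18,0],20],[0,[-0.174,-0.22,0],25],[0,[-0.21,-0.255,0],32],[0,[-0.245,-0.29,0],39],[0,[-0.28,-0.325,0],46],[0,[-0.315,-0.36,0],53],[0,[-0.35,-0.395,0],60]]' --help 2>/dev/null | head -0; echo skip; python3 -c "
from h import *
s=ctrl.read_state();print(s['time_s'],s['tcp_pos'])"
```

```text
skip
1.1 [0.18687267 0.54405392 0.45052577]
```

```bash
python3 -m jog '[[0,[-0.035,-0.045,0],5],[0,[-0.07,-0.09,0],10],[0,[-0.105,-0.135,0],15],[0,[-0.14,-0.18,0],20],[0,[-0.174,-0.22,0],25],[0,[-0.21,-0.255,0],32],[0,[-0.245,-0.29,0],39],[0,[-0.28,-0.325,0],46],[0,[-0.315,-0.36,0],53],[0,[-0.35,-0.395,0],60]]'; python3 -c "
from h import *
tool(np.array([.42,.0,.45]),cl(.025,.25),cl(.025,.08))"
```

```text
time_s: 2.35
tcp_pos: [0.3892, 0.055, 0.4496]
tool_rot: [[-0.187, 0.982, -0.003], [0.982, 0.187, 0.0], [0.001, -0.003, -1.0]]
wrist_force: [0.6, 0.6, -0.2]
width: 0.0002
grasp_force: 0.0
[0.42 0.   0.45] shift [-0.0598  0.0199 -0.0005]
[ 0.636 -0.066  0.25 ] shift [-0.1653  0.2201  0.1988]
[ 0.636 -0.066  0.08 ] shift [-0.1654  0.2206  0.3688]
turn to clampx 13.987863761988361
```

```bash
python3 -m jog '[[0,[-0.05,0.02,0],7],[0,[-0.09,0.06,0],14],[0,[-0.12,0.11,0],14],[0,[-0.15,0.16,0.03],14],[0,[-0.165,0.21,0.06],14],[0,[-0.165,0.22,0.11],14],[0,[-0.165,0.22,0.16],14],[0,[-0.165,0.22,0.2],14],[0,[-0.165,0.22,0.2],14],[0,[-0.165,0.22,0.2],14]]'; python3 -c "
from h import *
tool(cl(.025,.08),cl(-.035,.08))
c=snap('wrist','w1.png',s=1.25)"
```

```text
time_s: 3.6
tcp_pos: [0.6371, -0.0632, 0.2523]
tool_rot: [[0.052, 0.999, 0.001], [0.999, -0.052, -0.0], [-0.0, 0.001, -1.0]]
wrist_force: [-0.2, 0.5, 1.8]
width: 0.0001
grasp_force: 0.0
[ 0.636 -0.066  0.08 ] shift [-0.0028 -0.0013  0.1723]
[ 0.633 -0.126  0.08 ] shift [-0.0629 -0.0015  0.1723]
turn to clampx 0.2347490653274793
```

View pics/w1.png

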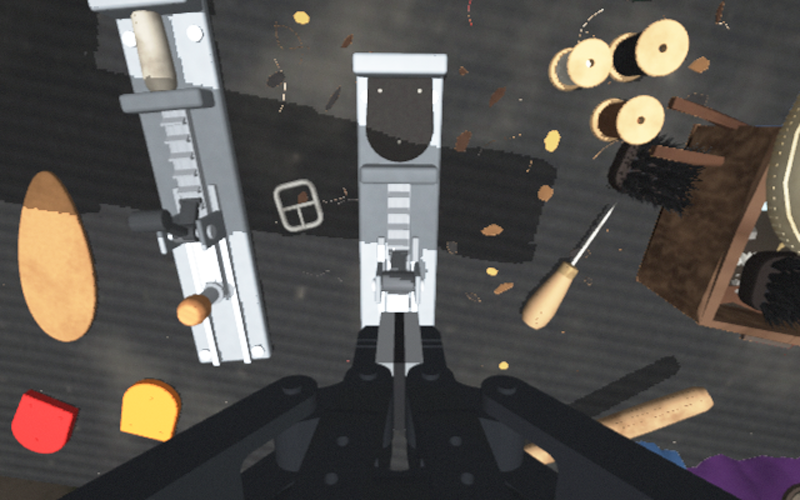

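The wrist view shows the heel clamp straight ahead and parallel to the fingers. The heel is at (400,115) and the knob bar at (399,283). I'll check the knob and clamp line with the calibration.

Run:
```python
from h import *
c=ctrl.read_camera("wrist")
def r(u,v,z):
    p=ray(c,u/1.25,v/1.25,z)-PST;return (p@X).round(4),(p@Y-.107).round(4)
print("knob",r(399,283,.091),"jawcorners",r(360,167,.041),r(439,167,.041),"fixed",r(354,72,.042),r(447,72,.042))
```

```text
knob (np.float64(0.0019), np.float64(-0.0156)) jawcorners (np.float64(-0.0296), np.float64(0.0648)) (np.float64(0.034), np.float64(0.065)) fixed (np.float64(-0.0324), np.float64(0.1357)) (np.float64(0.0378), np.float64(0.1359))
```

```bash
python3 -m jog '[[0,[-0.003,0.001,0.05],0],[0,[-0.003,0.001,0.1],0],[0,[-0.003,0.001,0.14],0],[0,[-0.003,0.001,0.172],0],[0,[-0.003,0.001,0.172],0],[0,[-0.003,0.001,0.172],0]]'; python3 -c "
from h import *
s=ctrl.read_state();p=np.array(s['tcp_pos'])-PST;print(p@X,p@Y-.107)"
```

```text
time_s: 4.45
tcp_pos: [0.6397, -0.0666, 0.0818]
tool_rot: [[0.051, 0.999, 0.004], [0.999, -0.051, -0.001], [-0.001, 0.004, -1.0]]
wrist_force: [-0.3, 0.1, 0.7]
width: -0.0003
grasp_force: 0.0
0.003850784723117076 0.02458405916343122
```

```bash
python3 -m jog '[[0,[-0.01,-0.002,0],0],[0,[-0.018,-0.002,0],0],[0,[-0.025,-0.002,0],0],[0,[-0.032,-0.002,0],0],[0,[-0.038,-0.002,0],0],[0,[-0.044,-0.002,0],0],[0,[-0.050,-0.002,0],0],[0,[-0.055,-0.002,0],0],[0,[-0.059,-0.002,0],0],[0,[-0.059,-0.002,0],0]]'; python3 -m jog '[[0,[0.01,0,0],0],[0,[0.02,0,-0.02],0],[0,[0.02,0,-0.06],0],[0.05,[0.02,0,-0.1],0],[0.05,[0.02,0,-0.12],0],[0.05,[0.02,0,-0.12],0]]'; python3 -c "
from h import *
tool(cl(-.107,.043,.002))
c=snap('scene','s3.png',(150,180,340,320),4)
c=snap('wrist','w2.png',s=1.25)"
```

```text
time_s: 5.7
tcp_pos: [0.6329, -0.1253, 0.0792]
tool_rot: [[0.052, 0.999, 0.0], [0.999, -0.052, 0.0], [0.0, 0.0, -1.0]]
wrist_force: [-0.0, 0.0, 0.3]
width: 0.0004
grasp_force: 0.0
time_s: 6.45
tcp_pos: [0.6351, -0.1045, 0.2014]
tool_rot: [[0.051, 0.999, 0.004], [0.999, -0.051, -0.001], [-0.001, 0.004, -1.0]]
wrist_force: [-0.4, -0.1, -0.8]
width: 0.0499
grasp_force: 0.0
[ 0.63  -0.198  0.043] shift [-0.0934 -0.0005  0.1584]
turn to clampx 0.28460374657434384
```

View pics/s3.png

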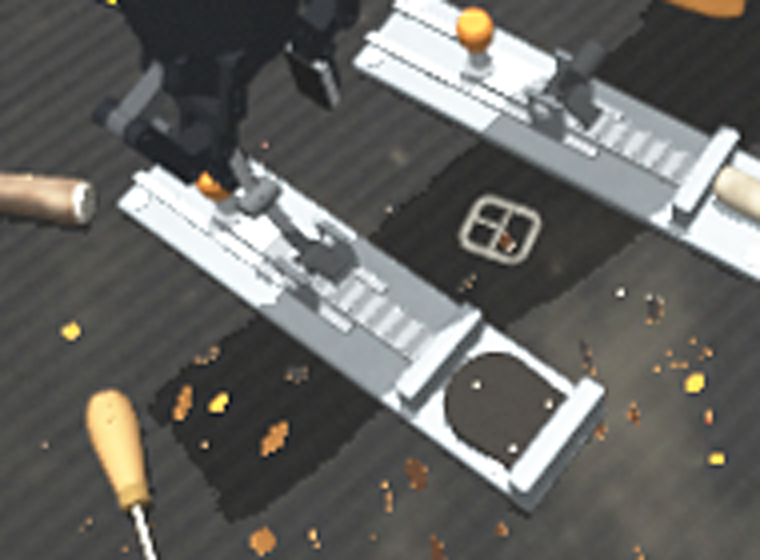

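The lever now leans to the post side, with its knob at (262,195), and the jaw has not moved. Next I'll pinch the post.

```bash
python3 -m jog '[[0.05,[-0.05,0,0],0],[0.05,[-0.094,0,0],0],[0.05,[-0.094,0,0.04],0],[0.05,[-0.094,0,0.08],0],[0.05,[-0.094,0,0.11],0],[0.05,[-0.094,0,0.14],0],[0.05,[-0.094,0,0.156],0],[0.05,[-0.094,0,0.156],0],[0.05,[-0.094,0,0.156],0]]'; python3 -m jog '[[0.035,[0,0,0],0],[0.02,[0,0,0],0],[0.02,[0,0,0],0],[0.02,[0,0,0],0]]' 25;python3 -c "
from h import *
s=ctrl.read_state();p=np.array(s['tcp_pos'])-PST;print(p@X,p@Y-.107)
c=snap('scene','s4.png',(150,180,340,320),4)"
```

```text
time_s: 7.68
tcp_pos: [0.6297, -0.1992, 0.0442]
tool_rot: [[0.051, 0.999, 0.001], [0.999, -0.051, -0.0], [-0.0, 0.001, -1.0]]
wrist_force: [0.6, -0.3, 1.4]
width: 0.0501
grasp_force: 0.0
time_s: 8.18
tcp_pos: [0.6286, -0.1993, 0.0448]
tool_rot: [[0.052, 0.999, -0.0], [0.999, -0.052, -0.001], [-0.001, -0.0, -1.0]]
wrist_force: [-4.0, 0.9, 6.5]
width: 0.0225
grasp_force: 24.5
0.00017498605498174902 -0.10846668609009814
```

View pics/s4.png

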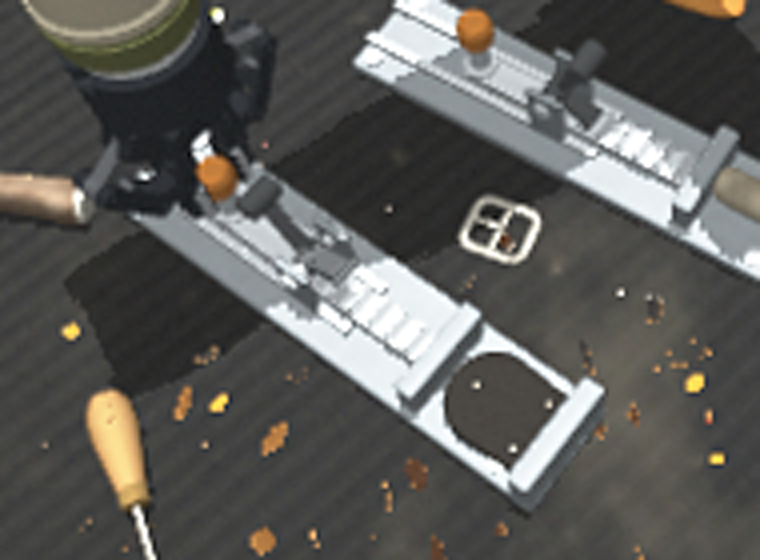

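The pads hold the grip and the pawl is still flipped, so I'll pull.

```bash
python3 -m jog '[[0.02,[-0.004,0,0],0],[0.02,[-0.010,0,0],0],[0.02,[-0.017,0,0],0],[0.02,[-0.024,0,0],0],[0.02,[-0.031,0,0],0],[0.02,[-0.038,0,0],0],[0.02,[-0.044,0,0],0],[0.02,[-0.049,0,0],0],[0.02,[-0.051,0,0],0],[0.02,[-0.051,0,0],0]]';python3 -m jog '[[0.02,[0,0,0],0],[0.02,[0,0,0],0]]';python3 -c "
from h import *
s=ctrl.read_state();p=np.array(s['tcp_pos'])-PST;print(p@X,p@Y-.107)
c=snap('scene','s5.png',(150,180,340,320),4)"
```

```text
time_s: 9.48
tcp_pos: [0.6255, -0.2499, 0.0448]
tool_rot: [[0.052, 0.999, -0.001], [0.999, -0.052, -0.0], [-0.0, -0.001, -1.0]]
wrist_force: [-4.8, 0.5, 5.8]
width: 0.0227
grasp_force: 24.6
time_s: 9.72
tcp_pos: [0.6255, -0.2499, 0.0447]
tool_rot: [[0.052, 0.999, -0.001], [0.999, -0.052, -0.0], [-0.0, -0.001, -1.0]]
wrist_force: [-4.7, 0.7, 6.1]
width: 0.0226
grasp_force: 24.6
-9.526434206594721e-05 -0.15919327486215834
```

View pics/s5.png

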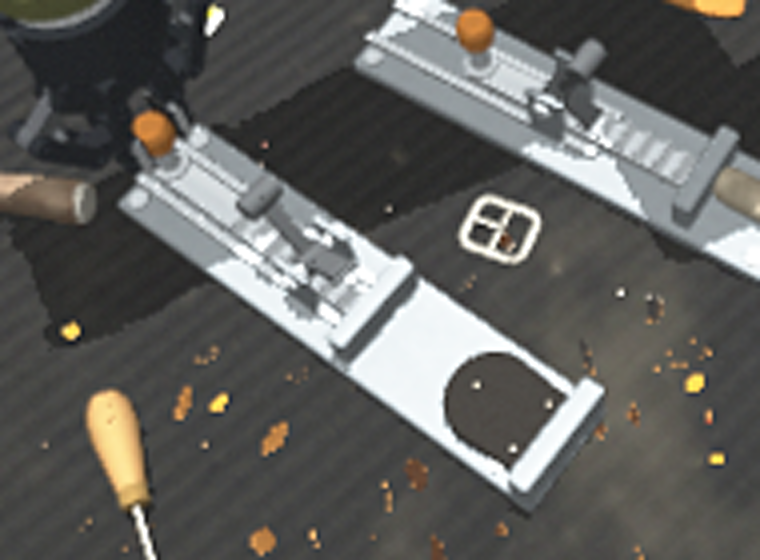

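The jaw is back, the pawl is flipped and the heel has stayed in place. I'll release the post and lift.

```bash
python3 -m jog '[[0.03,[0,0,0],0],[0.045,[0,0,0],0],[0.045,[0,0,0],0],[0.045,[0,0,-0.02],0],[0.045,[0,0,-0.05],0],[0.045,[0,0,-0.1],0],[0.045,[0,0,-0.15],0],[0.045,[0,0,-0.15],0],[0.045,[0,0,-0.15],0]]';python3 -c "
from h import *
c=snap('scene','s6.png',(150,180,340,320),4)"
```

```text
time_s: 10.9
tcp_pos: [0.6264, -0.2498, 0.1929]
tool_rot: [[0.051, 0.999, -0.0], [0.999, -0.051, 0.0], [0.0, -0.0, -1.0]]
wrist_force: [-0.6, 0.3, -1.6]
width: 0.0452
grasp_force: 0.0
```

View pics/s6.png

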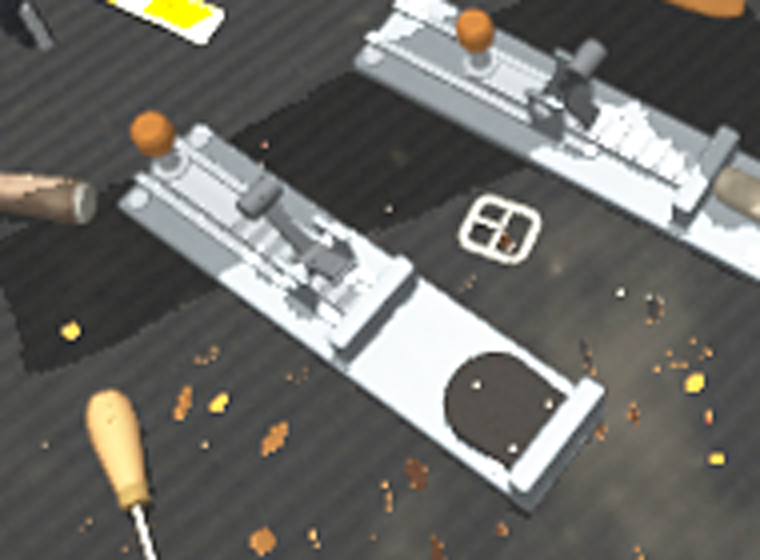

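The gripper is clear, the lever is still over with its knob at (262,195), the jaw is back at (375,310), and the heel and the other clamp look undisturbed.

```bash
python3 -c "
from bench import ctrl
print(ctrl.job_done())"
```

```text
the job is handed in; nothing more can be done
None
```

The heel clamp is open and the job is handed in: the pawl is flipped, the jaw is drawn back to about 2 mm from its stop, the heel is still in place, and the other clamp looks untouched in the last picture; no verdict came back.

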